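# Release the two-stage catch of the instrument case

## Robot

A 6-joint arm with a two-finger parallel gripper is mounted at the origin on a cart in front of the work surface, level with it; the furniture and walls round the work are solid. World frame = base frame: x ahead of the robot, y to its left, z up, the work surface at z = 0. Lengths are in m, angles in rad, forces in N, time in s.
With the tool pointing down it reaches from about 0.325 to 0.875 m from the base axis. Payload 4.4 kg.
Tool frame: the origin (TCP) lies at the very end of the fingers, on their centre line; the grasp point (between the pads) lies 19 mm behind it; z points along the fingers, y is the direction in which the jaws open and shut (so a half turn about z gives the same grasp; the last joint's range is limited). The gripper opens to 85 mm and grips with 20 to 120 N. Pads are 22 mm wide; open, the fingers measure 114 mm over their backs; the gripper's body (76 mm by 85 mm) begins 54 mm behind the grasp point. The pads swing forward as they close: fully open they stand 13 mm farther back than shut.
Start: joints at [1.183, 0.207, 1.542, -0, 1.393, -0.15], TCP at [0.135, 0.559, 0.231] pointing down, gripper open.
Joint ranges: [-2.73, 2.73], [-0.86, 2.22], [0.23, 2.46], [-1.11, 4.25], [0.08, 2.63], [-2.82, 2.82]. Speed limits (rad/s): [2.79, 2.79, 3.14, 3.14, 3.14, 3.14].

## Interface

Orientations are given as a unit quaternion [w, x, y, z].
In Python, from station import bot, viewer gives the robot as it stands. The module is installed in compiled form; this text tells all that it offers.
- The arm moves only by the tool carry_out, never from a script. Its argument "rows" is a list of rows, each an object of numbers: "tx", "ty", "tz": the shift along the tool's x, y, z in mm; "rx", "ry", "rz": the turn, a rotation vector about the tool's x, y, z in degrees; "fingers": the closure, from 0 (fully open) to 1 (shut). A call has 1 to 12 rows; each row shifts and turns the commanded pose from where the row before left it, along the tool's axes as they then stand; what a row does not reach is not made up. A row lasts 1/10 s, in which the tool goes at most 50 mm and 8.59 degrees, less where a joint would pass 70% of its speed; a pose out of reach is approached as far as the arm can. A call with a gripper value outside its range is refused whole. The fingers move at their own pace and stop on an object; "squeeze" is the grip in N (left out, the last holds). Time passes only in rows, so rows that do not move let the fingers close. It gives the time, the measured TCP pose, the force and the opening at its end, in the units of the state.
- bot.observe(): the state, without advancing time (a new reading comes with each control period).
- viewer.capture(name): name is "scene" or "top" or "wrist"; returns (picture, depth): 480x640x3 uint8, blue, green, red; 480x640 float32, m along the optical axis (not along the pixel's ray), 0 where there is no reading.
- viewer.calibration(name): a dict with "mtx" (3x3 intrinsics, pixels), "D" ([k1, k2, p1, p2, k3] as OpenCV has them; the pictures are not rectified), "R" (3x3) and "t" (3): a world point X has camera coordinates R X + t. Camera axes: x right, y down, z forward; pixel columns grow to the right and rows downward; lengths in m; the calibration is good to about 2 mm. A picture is of the moment at which its call begins: read the wrist's pose just before it. calibration takes no time and is no camera call; for the wrist camera it gives the pose at the moment of the call.
- bot.finish_job(): hands the job in, once; it reports no verdict.
The state is a dict: "t": time; "joint_positions": joint angles; "qvel": joint speeds; "joint_efforts": joint torques, N m; "ee_pos": TCP position; "tool_rot": TCP orientation; "force": force on the tool from outside, world axes, zero at the start; "wrist_torque": the same for the moment, N m; "width": finger opening in m.
Only numpy, scipy, OpenCV 4.12 (cv2) and the standard library are available. Lean on these libraries where they do the work, as an engineer would, in place of code of your own. Each camera call takes 0.05 s, during which the arm holds its last target.

## Task

Unlatch the grey instrument case: push the safety tab sideways, away from the lever, gently and fully home against its stop post, then lift the latch lever and swing it up and over past upright so that it stays there and the sprung lid comes ajar. Do not ram the tab into its stop, do not strain the lever while the tab still blocks it, and leave everything around the case where it is.

Things in the scene. Friction and masses are not known exactly. Their poses are not given: they have to be found in the camera images.
- case: Flat grey plastic case, fixed to the table, 160 x 220 x 62 mm with its lid. Origin: centre of its underside; x points from its front (robot's side) to the lid hinge, y to the left along its front, z up. The catch stands in front on an aluminium plinth 45 x 140 x 55 mm, square to the case, but shifted as a whole by an unmeasured amount: up to 12 mm along y, 3 mm along x.
- catch_nominal (a point): Where the catch's middle would stand on the table if it were not shifted: at case (-108, 0, 0) mm, below the lever's hinge. Only nominal: the true places of tab, post and lever must be found by feel or by camera. The places below are nominal too, given in the case's frame in mm (x, y, z), and all shift together with the catch.
- nib_nominal (a point): Safety tab: dark steel, left of the lever, slides along +y, away from it. This is the nominal centre of its upright nib, 12 x 10 x 29 mm, at (-90, 31, 93.5) with the tab at 0 travel; it starts at 0 to 3 mm. The nib spans z = 79 to 108, on a block 18 x 22 mm with its top at z = 79. Nothing else near it is higher. About 3 N slides it; it stays where it is left.
- post_nominal (a point): Nominal centre of the top of the stop post, aluminium, 18 x 8 mm, at (-90, 60, 78). The tab's block meets it after 14 mm of travel; only from about 13 mm on is the lever free. The stop is hard and takes at most 20 N. Until then the tab's flat tongue lies over the lever near its hinge; it takes at most 25 N, which is about 6 N at the lever's grip beyond the hinge's drag.
- hinge_nominal (a point): Nominal place of the latch lever's hinge axis, which runs along the case's y, at (-108, 0, 66). The lever is a steel bar 14 mm wide and 6 thick that lies from there over the lid's front edge; the lid's top is at z = 62.
- grip_nominal (a point): Nominal centre of the lever's cross grip while the lever lies flat, at (-36, 0, 86): a steel pin 12 mm in diameter and 24 long along the case's y, on the lever's free end, 72 along the lever and 20 above the hinge axis. Grasp it across its ends from above, fingertips about 10 mm below its centre; it may turn and slip a little between the pads.
- lid (a joint): Angle of the lid about its hinge at the back edge, rad: 0 closed, grows as it opens; its springy seal lifts it by itself to about 0.12 as soon as the latch lever is off it.
- latch (a joint): Angle of the latch lever, rad: 0 lying flat over the lid's front edge, 1.57 upright, at most 2.1 (leaning towards the robot). The free end rises and swings towards the robot. The hinge is stiff: about 4 N at the grip moves it, and it stays where it is left. While the tab's tongue is over it, it can rise only about 0.1 rad.
- reagent_bottle: Bystander: small bottle with black cap, 49 mm in diameter, 94 high, right of the case. Origin: centre of its underside.
- tube_50: Bystander: upright tube with blue screw cap, 34 mm in diameter, 110 high, right of the case. Origin: centre of its underside.
- vial_1: Bystander: upright screw cap vial, 22 mm in diameter, 51 high, in front and to the right of the case. Origin: centre of its underside.
- vial_2: Bystander: a second such vial, near the first.
- ear_bar: Bystander: metal rod, 8 mm thick, 86 long, lying on the table just right of the plinth. Origin: centre of its underside.
- spare_knob: Bystander: small knurled knob, 24 mm in diameter, 16 high, lying on the table just left of the plinth. Origin: centre of its underside.

How it is judged:
By the outcome, as a careful person would: the job done as asked, in the order asked, and still so for the second after the job is handed in, with the robot touching nothing.
It also fails if it takes over 54 s, if anything falls off the work surface, if the arm or the gripper's body presses on something with over 40 N, if the wrist force passes 120 N, or if a joint passes its speed limit or range.

## Working session

There is one attempt and no reset: what is moved stays moved. The work goes in short steps, Python scripts to look and compute and a tool call to move; the robot and the scene stay as the last step left them, time stands still between calls to the robot, and variables do not carry over. Pictures are saved under pics/ and viewed, and the job is handed in when it is done.

Besides the shell and the picture viewer there is one more tool, called after "Request:" by a JSON object that holds its "name" and its "arguments". carry_out: Moves the arm, as the interface text tells. Its arguments: {"type":"object","properties":{"rows":{"type":"array","items":{"type":"object","properties":{"tx":{"type":"number"},"ty":{"type":"number"},"tz":{"type":"number"},"rx":{"type":"number"},"ry":{"type":"number"},"rz":{"type":"number"},"fingers":{"type":"number"}}}},"squeeze":{"type":"number"}},"required":["rows"]}

```bash
mkdir -p pics; python3 - <<'E'
from station import bot, viewer
import cv2,numpy as np
print(bot.observe())
for n in ("scene","top"):
    p,d=viewer.capture(n); cv2.imwrite(f"pics/{n}0.png",p); np.savez(f"{n}0.npz",p=p,d=d,**viewer.calibration(n))
    print(viewer.calibration(n), (d>0).mean())
E
```

```text
{'t': 0.0, 'joint_positions': array([ 1.18253218e+00,  2.07440990e-01,  1.54295959e+00,  3.19012908e-05,
        1.39351742e+00, -1.50504945e-01]), 'qvel': array([-0.00205997, -0.0011501 ,  0.00012184, -0.00028426,  0.00075841,
        0.00068027]), 'joint_efforts': array([ 7.81351355e-04, -3.83031213e+01, -2.91597211e+01, -8.61840408e-05,
        1.06407946e-02, -3.97527600e-06]), 'ee_pos': array([0.13513906, 0.55810912, 0.23011119]), 'tool_rot': array([-3.24562565e-04,  1.18602523e-01,  9.92941131e-01, -1.11656188e-03]), 'force': array([-0.06143673, -1.37448622, -0.31252084]), 'wrist_torque': array([ 0.00786901, -0.00737968, -0.00483432]), 'width': 0.08561812290482819}
{'mtx': array([[489.94632988,   0.        , 316.85896155],
       [  0.        , 489.94632988, 243.6018585 ],
       [  0.        ,   0.        ,   1.        ]]), 'D': array([-0.09497431,  0.        ,  0.        ,  0.        ,  0.        ]), 'R': array([[ 0.48011369, -0.8770878 ,  0.01441666],
       [-0.3835732 , -0.22468972, -0.89576008],
       [ 0.78889951,  0.42453684, -0.44430399]]), 't': array([-0.43435619,  0.26043217,  0.55367712])} 0.9960416666666667
{'mtx': array([[524.04696605,   0.        , 324.54773856],
       [  0.        , 524.04696605, 236.94772969],
       [  0.        ,   0.        ,   1.        ]]), 'D': array([-0.1036655,  0.       ,  0.       ,  0.       ,  0.       ]), 'R': array([[-1.72929266e-02, -9.99850445e-01, -2.07934446e-04],
       [-9.86271410e-01,  1.70922276e-02, -1.64245430e-01],
       [ 1.64224421e-01, -2.63520437e-03, -9.86419482e-01]]), 't': array([-0.1787711 ,  0.54731344,  1.07648961])} 0.996220703125
```

View pics/scene0.png

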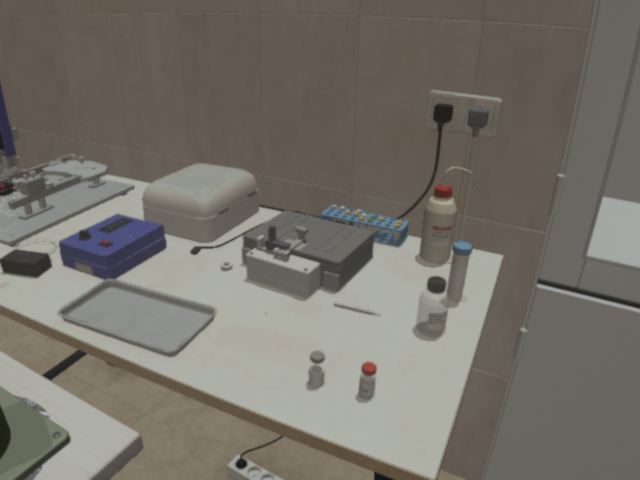

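View pics/top0.png

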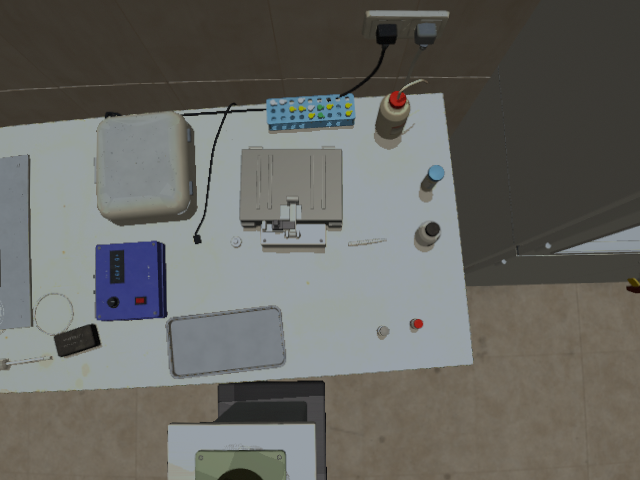

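The top view shows the case around (291,187), the catch plinth at about (293,235), the bottle at (429,233), the vials at (383,331) and (417,324), and the rod at (367,242). Next I'll zoom in on the catch.

```bash
cat > h.py <<'E'
import numpy as np,cv2
def load(n): return dict(np.load(n))
def ray(c,uv):
    q=cv2.undistortPoints(np.array(uv,float).reshape(-1,1,2),c['mtx'],c['D']).reshape(-1,2)
    d=np.c_[q,np.ones(len(q))]@c['R']
    return -c['R'].T@c['t'], d
def plane(c,uv,z):
    o,d=ray(c,uv); s=(z-o[2])/d[:,2]; return o+s[:,None]*d
def depthpts(c):
    v,u=np.mgrid[0:480,0:640]
    o,d=ray(c,np.c_[u.ravel(),v.ravel()])
    return (o+d*c['d'].reshape(-1,1)).reshape(480,640,3)
def proj(c,X):
    return cv2.projectPoints(np.array(X,float).reshape(-1,1,3),cv2.Rodrigues(c['R'])[0],c['t'],c['mtx'],c['D'])[0].reshape(-1,2)
E
python3 - <<'E'
from h import *
c=load('top0.npz')
a=c['p'][135:260,225:365]; cv2.imwrite('pics/topz.png',cv2.resize(a,None,fx=5,fy=4.7,interpolation=cv2.INTER_CUBIC))
s=load('scene0.npz')
a=s['p'][205:305,225:385]; cv2.imwrite('pics/scz.png',cv2.resize(a,None,fx=5,fy=5,interpolation=cv2.INTER_CUBIC))
P=depthpts(c)
for u,v in [(291,187),(293,242),(245,150),(245,218),(338,218),(338,150)]: print(u,v,P[v,u].round(4))
# lid mask z 0.055..0.068
Z=P[...,2]; 
for nm,lo,hi in(('lid',.055,.069),('plinth',.045,.058)):
    m=((Z>lo)&(Z<hi)).astype(np.uint8); m[:140]=0;m[255:]=0;m[:,:230]=0;m[:,350:]=0
    m=cv2.morphologyEx(m,cv2.MORPH_OPEN,np.ones((3,3)))
    cs,_=cv2.findContours(m,0,2)
    k=max(cs,key=cv2.contourArea)
    q=P[m>0][:,:2]; r=cv2.minAreaRect((P[...,:2][m>0]*1000).astype(np.float32)); print(nm,r,cv2.boundingRect(k))
E
```

```text
291 187 [ 0.6511 -0.1181  0.0623]
293 242 [ 0.5325 -0.1213  0.057 ]
245 150 [ 0.7364 -0.0181  0.0621]
245 218 [ 0.5851 -0.0197  0.0619]
338 218 [ 0.5816 -0.2174  0.0617]
338 150 [ 0.732  -0.2207  0.0633]
lid ((638.8759765625, -116.5757064819336), (221.1577606201172, 204.68174743652344), 88.92546081542969) (239, 148, 104, 73)
plinth ((551.9313354492188, -119.79218292236328), (139.18923950195312, 46.24773025512695), 89.22173309326172) (260, 223, 66, 22)
```

View pics/topz.png

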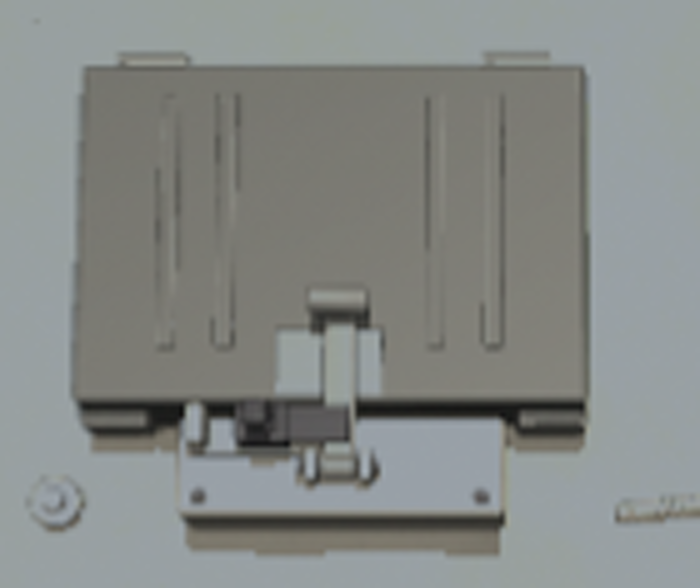

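View pics/scz.png

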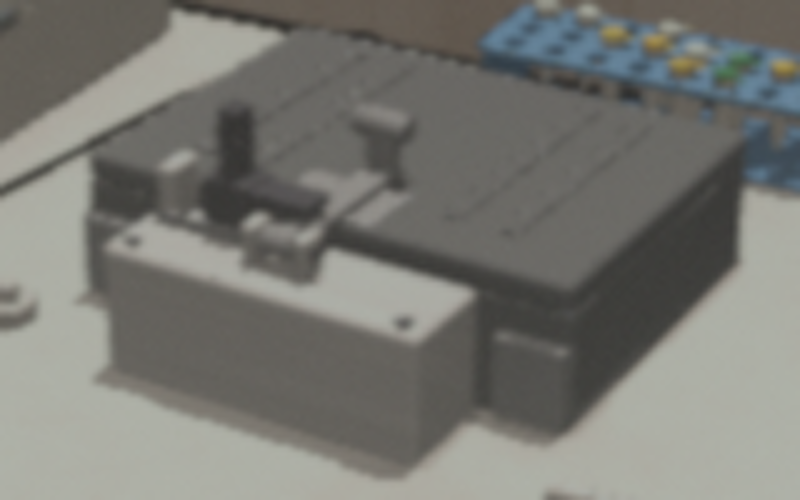

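```bash
python3 - <<'E'
from h import *
c=load('top0.npz');P=depthpts(c);Z=P[...,2]
th=np.deg2rad(-1.0); ex=np.array([np.cos(th),np.sin(th)]);ey=np.array([-ex[1],ex[0]])
R=(slice(190,240),slice(258,328))
def rep(n,m):
    q=P[R][m[R]]; 
    if len(q)==0: print(n,0);return
    a=q[:,:2]@ex;b=q[:,:2]@ey
    v,u=np.nonzero(m); 
    print(n,len(q),'mean',q.mean(0).round(4),'ex',a.min().round(4),a.max().round(4),'ey',b.min().round(4),b.max().round(4))
K=np.zeros_like(Z,bool);K[R]=1
rep('nib',K&(Z>.1)&(Z<.12))
rep('grip',K&(Z>.084)&(Z<.097)&(P[...,0]>.595))
rep('post',K&(Z>.073)&(Z<.083)&(P[...,1]>-.085))
rep('lever',K&(Z>.064)&(Z<.076)&(P[...,1]<-.105)&(P[...,0]>.57))
# front edge of lid, sides via rays at z=.062
for uv in [(241,221),(342,221),(242.0,149),(341.5,149)]: print(uv,plane(c,[uv],.062).round(4))
np.set_printoptions(linewidth=250)
print((Z[214:236:1,258:302]*1000).astype(int))
E
```

```text
nib 35 mean [ 0.5674 -0.0887  0.1061] ex 0.5628 0.5755 ey -0.0838 -0.0731
grip 64 mean [ 0.6212 -0.1217  0.0903] ex 0.6175 0.6294 ey -0.1216 -0.1003
post 50 mean [ 0.5672 -0.0675  0.0777] ex 0.5603 0.5781 ey -0.0751 -0.0474
lever 424 mean [ 0.6054 -0.1468  0.0665] ex 0.5719 0.646 ey -0.1839 -0.0942
(241, 221) [[ 0.5788 -0.0113  0.062 ]]
(342, 221) [[ 0.575  -0.2257  0.062 ]]
(242.0, 149) [[ 0.7389 -0.0115  0.062 ]]
(341.5, 149) [[ 0.7346 -0.2284  0.062 ]]
[[  64   64   61   61   60   61   64   62   64   60   61   59   58   61   61   64   64   64   64   63   62   63   63   61   66   61   62   65   65   66   66   65   68   69   66   68   66   69   63   64   62 1151   60   65]
 [  65   65   63   62   63   61   67   63   65   63   61   64   62   59   65   61   60   60   61   60   65   61   62   63   63   64   65   61   63   65   62   66   69   68   68   66   68   67   61   62   63   62   66   63]
 [  62   62   63   63   61   63   65   60   60   60   61   60   63   61   59   64   66   62   65   62   64   63   63   63   66   62   60   61   64   68   62   66   67   67   68   69   68   67   
[... 3566 characters left out ...]
  70   73   74   69   67   53]
 [   1    0   52   57   56   51   55   51   54   57   53   51   59   57   59   55   56   57   51   52   53   53   53   56   54   54   66   66   75   72   70   73   68   71   71   71   70   72   71   74   72   68   71   55]
 [   0    0   56   52   57   54   50   56   50   55   54   55   54   52   54   54   51   54   55   56   54   57   56   52   53   55   69   67   73   74   69   69   70   71   70   73   75   70   68   69   71   68   68   53]
 [   0    0   53   55 1151   59   52   56   54   53   57   55   57   56   54   51   58   56   57   53   54   55   51   53   56   55   53   54   70   71   67   72   71   70   70   71   74   70   51   68   77   66   53   56]]
```

```bash
python3 - <<'E'
from h import *
c=load('top0.npz');P=depthpts(c);Z=P[...,2]
m=(P[...,1]>-.3)&(P[...,1]<.6)&(P[...,0]>.1)&(P[...,0]<.75)&(Z<.6)
hi=m&(Z>.09); print(np.percentile(Z[m],99.9)); 
for y in np.arange(-.3,.5,.05):
    k=m&(abs(P[...,1]-y)<.025); print(round(y,2), Z[k&(P[...,0]<.55)].max().round(3) if k.any() else '', Z[k].max().round(3))
for n,uv,z in [('nib',(275.5,221.3),.108),('post',(263.4,223.7),.078)]: print(n,plane(c,[uv],z).round(4))
E
```

```text
0.12292220464534624
-0.3 0.055 0.055
-0.25 0.014 0.066
-0.2 0.059 0.069
-0.15 0.078 0.095
-0.1 0.075 0.111
-0.05 0.06 0.082
-0.0 0.022 0.069
0.05 0.024 0.024
0.1 0.026 0.119
0.15 0.067 0.126
0.2 0.072 0.126
0.25 0.083 0.126
0.3 0.068 0.118
0.35 0.037 0.037
0.4 0.038 0.038
0.45 0.032 0.032
nib [[ 0.5676 -0.089   0.108 ]]
post [[ 0.5689 -0.0609  0.078 ]]
```

Request:
{"name": "carry_out", "arguments": {"rows": [{"tx":-16,"ty":-16,"fingers":1},{"tx":-32,"ty":-33,"fingers":1},{"tx":-32,"ty":-33,"fingers":1},{"tx":-32,"ty":-33,"fingers":1},{"tx":-32,"ty":-33,"fingers":1},{"tx":-32,"ty":-33,"fingers":1},{"tx":-32,"ty":-33,"fingers":1},{"tx":-32,"ty":-33,"fingers":1},{"tx":-32,"ty":-33,"fingers":1},{"tx":-32,"ty":-33,"fingers":1},{"tx":-32,"ty":-33,"fingers":1},{"tx":-32,"ty":-33,"fingers":1}], "squeeze": 20}}

```text
invalid input at $.rows[0]: expected keys tx, ty, tz, rx, ry, rz, fingers
```

All the keys are required in every row.

Request:
{"name": "carry_out", "arguments": {"rows": [{"tx":-16,"ty":-16,"tz":0,"rx":0,"ry":0,"rz":0,"fingers":1},{"tx":-32,"ty":-33,"tz":0,"rx":0,"ry":0,"rz":0,"fingers":1},{"tx":-32,"ty":-33,"tz":0,"rx":0,"ry":0,"rz":0,"fingers":1},{"tx":-32,"ty":-33,"tz":0,"rx":0,"ry":0,"rz":0,"fingers":1},{"tx":-32,"ty":-33,"tz":0,"rx":0,"ry":0,"rz":0,"fingers":1},{"tx":-32,"ty":-33,"tz":0,"rx":0,"ry":0,"rz":0,"fingers":1},{"tx":-32,"ty":-33,"tz":0,"rx":0,"ry":0,"rz":0,"fingers":1},{"tx":-32,"ty":-33,"tz":0,"rx":0,"ry":0,"rz":0,"fingers":1},{"tx":-32,"ty":-33,"tz":0,"rx":0,"ry":0,"rz":0,"fingers":1},{"tx":-32,"ty":-33,"tz":0,"rx":0,"ry":0,"rz":0,"fingers":1},{"tx":-32,"ty":-33,"tz":0,"rx":0,"ry":0,"rz":0,"fingers":1},{"tx":-32,"ty":-33,"tz":0,"rx":0,"ry":0,"rz":0,"fingers":1}], "squeeze": 20}}

```text
t: 1.3
ee_pos: [0.4041, 0.102, 0.2311]
tool_rot: [-0.0, 0.119, 0.993, 0.0]
force: [0.5, 0.2, 1.1]
width: 0.0
```

Request:
{"name": "carry_out", "arguments": {"rows": [{"tx":-29,"ty":-30,"tz":0,"rx":0,"ry":0,"rz":0,"fingers":1},{"tx":-29,"ty":-30,"tz":0,"rx":0,"ry":0,"rz":0,"fingers":1},{"tx":-29,"ty":-30,"tz":0,"rx":0,"ry":0,"rz":0,"fingers":1},{"tx":-29,"ty":-30,"tz":0,"rx":0,"ry":0,"rz":0,"fingers":1},{"tx":-29,"ty":-30,"tz":0,"rx":0,"ry":0,"rz":0,"fingers":1},{"tx":-29,"ty":-31,"tz":0,"rx":0,"ry":0,"rz":0,"fingers":1},{"tx":0,"ty":0,"tz":0,"rx":0,"ry":0,"rz":-6.3,"fingers":1},{"tx":0,"ty":0,"tz":0,"rx":0,"ry":0,"rz":-6.3,"fingers":1},{"tx":0,"ty":0,"tz":0,"rx":0,"ry":0,"rz":0,"fingers":1}], "squeeze": 20}}

```text
t: 2.2
ee_pos: [0.5299, -0.1134, 0.2304]
tool_rot: [-0.001, 0.009, 1.0, 0.0]
force: [0.4, -1.0, 0.3]
width: 0.0002
```

```bash
python3 - <<'E'
from station import bot, viewer
import cv2,numpy as np
s=bot.observe();print(s['t'],s['ee_pos'],s['tool_rot'],s['force'],s['joint_positions'].round(3))
c=viewer.calibration("wrist")
p,d=viewer.capture("wrist"); cv2.imwrite("pics/w1.png",p); np.savez("w1.npz",p=p,d=d,**c)
print(-c['R'].T@c['t'])
E
```

```text
2.2 [ 0.52992083 -0.1134155   0.23043774] [-7.86283613e-04  9.49265118e-03  9.99954586e-01  3.10734101e-04] [ 0.43291401 -0.95320429  0.31667107] [-0.371  0.138  1.623  0.     1.382 -1.922]
[ 0.45583597 -0.11188606  0.37187359]
```

View pics/w1.png

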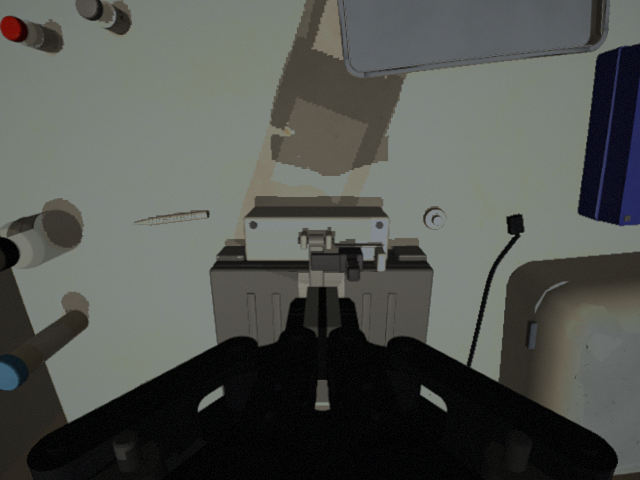

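The wrist view is upside down. It shows the nib at (353,263), the post at (381,259) and the hinge at (317,239), while the grip is hidden behind the fingers.

```bash
python3 - <<'E'
from h import *
c=load('w1.npz');P=depthpts(c);Z=P[...,2]
a=c['p'][195:300,235:400]; cv2.imwrite('pics/w1z.png',cv2.resize(a,None,fx=4.8,fy=4.8,interpolation=cv2.INTER_CUBIC))
K=np.zeros_like(Z,bool);K[195:300,340:400]=1
def rep(n,m):
    v,u=np.nonzero(m);q=P[m];print(n,len(q),'u',u.min(),u.max(),'v',v.min(),v.max(),q.mean(0).round(4),np.percentile(q,[2,98],axis=0).round(4).tolist())
rep('nib',K&(Z>.102)&(Z<.115))
rep('post',K&(Z>.074)&(Z<.082)&(P[...,1]>-.07))
rep('block',K&(Z>.076)&(Z<.082)&(P[...,1]<-.07))
K[:]=0;K[195:300,235:400]=1
rep('plinth',K&(Z>.05)&(Z<.06)&(P[...,0]<.57))
rep('lever',K&(Z>.062)&(Z<.076)&(P[...,0]<.56))
E
```

```text
nib 173 u 347 359 v 267 281 [ 0.5658 -0.0881  0.1055] [[0.5606, -0.0927, 0.1027], [0.5721, -0.0829, 0.1074]]
post 161 u 376 385 v 253 271 [ 0.5665 -0.0601  0.0763] [[0.5586, -0.0638, 0.0744], [0.5754, -0.0561, 0.0778]]
block 239 u 340 362 v 253 271 [ 0.5642 -0.0882  0.0777] [[0.5579, -0.0973, 0.0762], [0.5745, -0.0771, 0.0806]]
plinth 5002 u 244 388 v 216 259 [ 0.546  -0.1226  0.0537] [[0.5283, -0.1857, 0.0511], [0.5685, -0.0524, 0.0578]]
lever 783 u 297 385 v 232 256 [ 0.5514 -0.1108  0.0697] [[0.5415, -0.134, 0.0635], [0.5593, -0.0594, 0.0757]]
```

View pics/w1z.png

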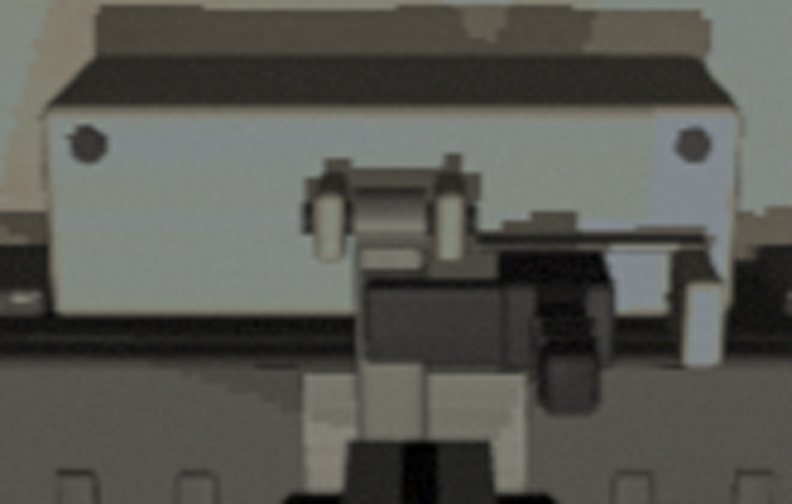

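The two views agree: nib centre at about (0.566, -0.0885), post at y ≈ -0.0605, which puts the tab at about 1 mm of travel. Next I'll bring the closed fingers down to the right of the nib, above the tongue.

Request:
{"name": "carry_out", "arguments": {"rows": [{"tx":-18,"ty":-4,"tz":20,"rx":0,"ry":0,"rz":0,"fingers":1},{"tx":-19,"ty":-5,"tz":30,"rx":0,"ry":0,"rz":0,"fingers":1},{"tx":0,"ty":0,"tz":30,"rx":0,"ry":0,"rz":0,"fingers":1},{"tx":0,"ty":0,"tz":30,"rx":0,"ry":0,"rz":0,"fingers":1},{"tx":0,"ty":0,"tz":20,"rx":0,"ry":0,"rz":0,"fingers":1},{"tx":0,"ty":0,"tz":10,"rx":0,"ry":0,"rz":0,"fingers":1},{"tx":0,"ty":0,"tz":0,"rx":0,"ry":0,"rz":0,"fingers":1},{"tx":0,"ty":0,"tz":0,"rx":0,"ry":0,"rz":0,"fingers":1}]}}

```text
t: 3.05
ee_pos: [0.5678, -0.1228, 0.0923]
tool_rot: [0.001, 0.009, 1.0, -0.0]
force: [-0.2, -0.9, 0.1]
width: 0.0002
```

```bash
python3 - <<'E'
from station import bot, viewer
import cv2,numpy as np
s=bot.observe();print(s['t'],s['ee_pos'],s['force'],s['wrist_torque'])
c=viewer.calibration("wrist")
p,d=viewer.capture("wrist"); np.savez("w2.npz",p=p,d=d,**c)
cv2.imwrite("pics/w2.png",cv2.resize(p[200:460,180:480],None,fx=2.6,fy=2.3))
s=bot.observe();print(s['t'],s['ee_pos'],s['force'])
E
```

```text
3.05 [ 0.56784548 -0.12283942  0.092263  ] [-0.18152188 -0.93793779  0.107784  ] [-0.01674169 -0.02561065  0.00020509]
3.1 [ 0.56832931 -0.12307541  0.09291555] [ 0.89568595 -0.24025975 -0.63726716]
```

View pics/w2.png

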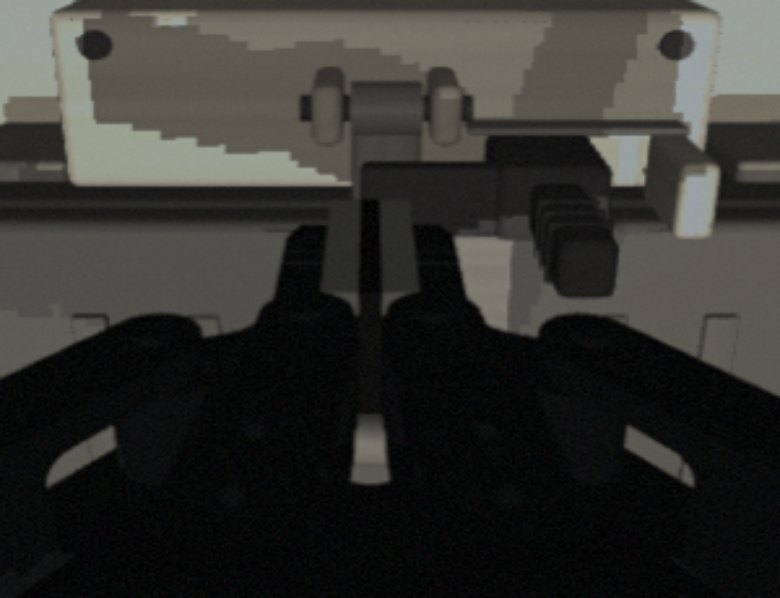

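The fingers hang free to the right of the nib with a clear gap, and nothing is touching. I'll advance slowly.

Request:
{"name": "carry_out", "arguments": {"rows": [{"tx":0,"ty":3,"tz":0,"rx":0,"ry":0,"rz":0,"fingers":1},{"tx":0,"ty":3,"tz":0,"rx":0,"ry":0,"rz":0,"fingers":1},{"tx":0,"ty":3,"tz":0,"rx":0,"ry":0,"rz":0,"fingers":1},{"tx":0,"ty":2,"tz":0,"rx":0,"ry":0,"rz":0,"fingers":1},{"tx":0,"ty":0,"tz":0,"rx":0,"ry":0,"rz":0,"fingers":1}]}}

```text
t: 3.6
ee_pos: [0.5673, -0.1113, 0.0914]
tool_rot: [0.0, 0.009, 1.0, 0.0]
force: [-0.2, -0.5, -1.1]
width: 0.0004
```

Request:
{"name": "carry_out", "arguments": {"rows": [{"tx":0,"ty":1,"tz":0,"rx":0,"ry":0,"rz":0,"fingers":1},{"tx":0,"ty":1,"tz":0,"rx":0,"ry":0,"rz":0,"fingers":1}]}}

```text
t: 3.8
ee_pos: [0.5673, -0.1098, 0.0912]
tool_rot: [-0.0, 0.009, 1.0, 0.0]
force: [0.5, 0.5, 0.4]
width: -0.0003
```

Request:
{"name": "carry_out", "arguments": {"rows": [{"tx":0,"ty":1,"tz":0,"rx":0,"ry":0,"rz":0,"fingers":1},{"tx":0,"ty":1,"tz":0,"rx":0,"ry":0,"rz":0,"fingers":1}]}}

```text
t: 4.0
ee_pos: [0.5674, -0.1077, 0.0912]
tool_rot: [-0.0, 0.009, 1.0, 0.0]
force: [0.4, 0.6, -0.7]
width: 0.0002
```

Request:
{"name": "carry_out", "arguments": {"rows": [{"tx":0,"ty":1,"tz":0,"rx":0,"ry":0,"rz":0,"fingers":1},{"tx":0,"ty":1,"tz":0,"rx":0,"ry":0,"rz":0,"fingers":1}]}}

```text
t: 4.2
ee_pos: [0.5674, -0.1061, 0.0913]
tool_rot: [-0.0, 0.009, 1.0, -0.0]
force: [-0.6, -3.0, -0.0]
width: 0.0003
```

Contact with the nib is at TCP y ≈ -0.1065 with about 3 N. I expect the stop roughly 13 mm further on.

Request:
{"name": "carry_out", "arguments": {"rows": [{"tx":0,"ty":1,"tz":0,"rx":0,"ry":0,"rz":0,"fingers":1},{"tx":0,"ty":1,"tz":0,"rx":0,"ry":0,"rz":0,"fingers":1}]}}

```text
t: 4.4
ee_pos: [0.5675, -0.1044, 0.0913]
tool_rot: [0.0, 0.009, 1.0, -0.001]
force: [-0.3, -3.6, -0.2]
width: -0.0002
```

Request:
{"name": "carry_out", "arguments": {"rows": [{"tx":0,"ty":1,"tz":0,"rx":0,"ry":0,"rz":0,"fingers":1},{"tx":0,"ty":1,"tz":0,"rx":0,"ry":0,"rz":0,"fingers":1},{"tx":0,"ty":1,"tz":0,"rx":0,"ry":0,"rz":0,"fingers":1}]}}

```text
t: 4.7
ee_pos: [0.5675, -0.1009, 0.0913]
tool_rot: [0.0, 0.009, 1.0, -0.0]
force: [0.6, -2.6, -0.6]
width: 0.0003
```

Request:
{"name": "carry_out", "arguments": {"rows": [{"tx":0,"ty":1,"tz":0,"rx":0,"ry":0,"rz":0,"fingers":1},{"tx":0,"ty":1,"tz":0,"rx":0,"ry":0,"rz":0,"fingers":1}]}}

```text
t: 4.9
ee_pos: [0.5675, -0.0987, 0.0913]
tool_rot: [-0.0, 0.009, 1.0, -0.0]
force: [-0.6, -2.9, -0.6]
width: 0.0002
```

Request:
{"name": "carry_out", "arguments": {"rows": [{"tx":0,"ty":0.5,"tz":0,"rx":0,"ry":0,"rz":0,"fingers":1},{"tx":0,"ty":0.5,"tz":0,"rx":0,"ry":0,"rz":0,"fingers":1},{"tx":0,"ty":0.5,"tz":0,"rx":0,"ry":0,"rz":0,"fingers":1}]}}

```text
t: 5.2
ee_pos: [0.5676, -0.0972, 0.0913]
tool_rot: [0.0, 0.009, 1.0, -0.0]
force: [-0.6, -2.2, -0.6]
width: -0.0001
```

Request:
{"name": "carry_out", "arguments": {"rows": [{"tx":0,"ty":0.5,"tz":0,"rx":0,"ry":0,"rz":0,"fingers":1},{"tx":0,"ty":0.5,"tz":0,"rx":0,"ry":0,"rz":0,"fingers":1}]}}

```text
t: 5.4
ee_pos: [0.5676, -0.0962, 0.0913]
tool_rot: [0.0, 0.009, 1.0, -0.0]
force: [0.2, -2.8, -0.6]
width: 0.0001
```

Request:
{"name": "carry_out", "arguments": {"rows": [{"tx":0,"ty":0.5,"tz":0,"rx":0,"ry":0,"rz":0,"fingers":1},{"tx":0,"ty":0.3,"tz":0,"rx":0,"ry":0,"rz":0,"fingers":1}]}}

```text
t: 5.6
ee_pos: [0.5676, -0.0954, 0.0913]
tool_rot: [-0.0, 0.009, 1.0, -0.0]
force: [-0.0, -4.3, -0.9]
width: -0.0001
```

Request:
{"name": "carry_out", "arguments": {"rows": [{"tx":0,"ty":0.3,"tz":0,"rx":0,"ry":0,"rz":0,"fingers":1},{"tx":0,"ty":0.2,"tz":0,"rx":0,"ry":0,"rz":0,"fingers":1}]}}

```text
t: 5.8
ee_pos: [0.5676, -0.0949, 0.0913]
tool_rot: [-0.0, 0.009, 1.0, -0.0]
force: [-0.9, -3.2, -1.5]
width: -0.0001
```

Request:
{"name": "carry_out", "arguments": {"rows": [{"tx":0,"ty":0.2,"tz":0,"rx":0,"ry":0,"rz":0,"fingers":1},{"tx":0,"ty":0.2,"tz":0,"rx":0,"ry":0,"rz":0,"fingers":1}]}}

```text
t: 6.0
ee_pos: [0.5676, -0.0946, 0.0913]
tool_rot: [0.0, 0.009, 1.0, -0.0]
force: [-0.0, -3.7, -0.3]
width: 0.0001
```

Request:
{"name": "carry_out", "arguments": {"rows": [{"tx":0,"ty":0.2,"tz":0,"rx":0,"ry":0,"rz":0,"fingers":1},{"tx":0,"ty":0.2,"tz":0,"rx":0,"ry":0,"rz":0,"fingers":1}]}}

```text
t: 6.2
ee_pos: [0.5676, -0.0941, 0.0913]
tool_rot: [0.0, 0.009, 1.0, 0.0]
force: [0.1, -2.9, -1.4]
width: -0.0
```

Request:
{"name": "carry_out", "arguments": {"rows": [{"tx":0,"ty":0.3,"tz":0,"rx":0,"ry":0,"rz":0,"fingers":1},{"tx":0,"ty":0.2,"tz":0,"rx":0,"ry":0,"rz":0,"fingers":1}]}}

```text
t: 6.4
ee_pos: [0.5676, -0.0936, 0.0913]
tool_rot: [-0.0, 0.009, 1.0, 0.0]
force: [0.5, -3.4, -0.0]
width: -0.0
```

Request:
{"name": "carry_out", "arguments": {"rows": [{"tx":0,"ty":0.3,"tz":0,"rx":0,"ry":0,"rz":0,"fingers":1},{"tx":0,"ty":0.2,"tz":0,"rx":0,"ry":0,"rz":0,"fingers":1}]}}

```text
t: 6.6
ee_pos: [0.5676, -0.0931, 0.0913]
tool_rot: [-0.0, 0.009, 1.0, 0.0]
force: [-0.2, -3.3, -0.3]
width: 0.0002
```

Request:
{"name": "carry_out", "arguments": {"rows": [{"tx":0,"ty":0.3,"tz":0,"rx":0,"ry":0,"rz":0,"fingers":1},{"tx":0,"ty":0.2,"tz":0,"rx":0,"ry":0,"rz":0,"fingers":1}]}}

```text
t: 6.8
ee_pos: [0.5677, -0.093, 0.0913]
tool_rot: [0.0, 0.009, 1.0, -0.0]
force: [-0.9, -5.0, -1.4]
width: -0.0001
```

Request:
{"name": "carry_out", "arguments": {"rows": [{"tx":0,"ty":0.3,"tz":0,"rx":0,"ry":0,"rz":0,"fingers":1},{"tx":0,"ty":0.2,"tz":0,"rx":0,"ry":0,"rz":0,"fingers":1}]}}

```text
t: 7.0
ee_pos: [0.5677, -0.093, 0.0913]
tool_rot: [0.0, 0.009, 1.0, -0.001]
force: [-0.6, -5.7, -1.7]
width: -0.0002
```

Request:
{"name": "carry_out", "arguments": {"rows": [{"tx":0,"ty":0.3,"tz":0,"rx":0,"ry":0,"rz":0,"fingers":1},{"tx":0,"ty":0.2,"tz":0,"rx":0,"ry":0,"rz":0,"fingers":1},{"tx":0,"ty":0,"tz":0,"rx":0,"ry":0,"rz":0,"fingers":1}]}}

```text
t: 7.3
ee_pos: [0.5677, -0.0929, 0.0913]
tool_rot: [0.0, 0.009, 1.0, -0.001]
force: [-0.1, -6.6, -1.9]
width: -0.0004
```

```bash
python3 - <<'E'
from station import bot, viewer
import cv2,numpy as np
from h import *
s=bot.observe();print(s['t'],s['ee_pos'],s['force'])
c=viewer.calibration("wrist")
p,d=viewer.capture("wrist"); np.savez("w3.npz",p=p,d=d,**c)
cv2.imwrite("pics/w3.png",cv2.resize(p[200:460,180:480],None,fx=2.6,fy=2.3))
E
```

```text
7.3 [ 0.56767294 -0.09294616  0.09133542] [-0.05259312 -6.64583727 -1.88000253]
```

View pics/w3.png

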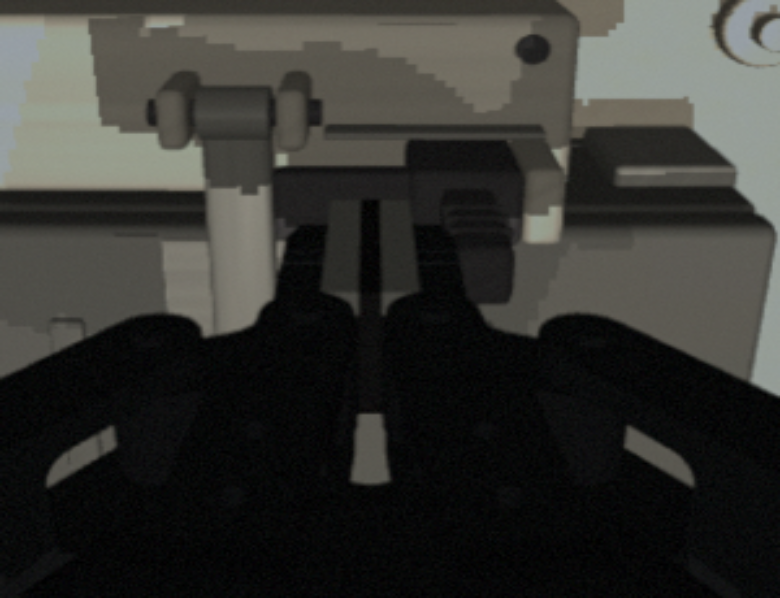

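The tab's block rests on the post at about (540,200) in this crop. The tongue (275–410,185) no longer overlaps the lever (205–275). Y stalled at -0.093 while the force rose to about 6.6 N, so the tab is home. Now I'll back off, go up and move over the grip.

Request:
{"name": "carry_out", "arguments": {"rows": [{"tx":0,"ty":-2,"tz":0,"rx":0,"ry":0,"rz":0,"fingers":1},{"tx":0,"ty":-3,"tz":0,"rx":0,"ry":0,"rz":0,"fingers":1},{"tx":0,"ty":0,"tz":-25,"rx":0,"ry":0,"rz":0,"fingers":1},{"tx":0,"ty":0,"tz":-40,"rx":0,"ry":0,"rz":0,"fingers":1},{"tx":-27,"ty":-12,"tz":-25,"rx":0,"ry":0,"rz":0,"fingers":0.45},{"tx":-27,"ty":-12,"tz":0,"rx":0,"ry":0,"rz":0,"fingers":0.45},{"tx":0,"ty":0,"tz":0,"rx":0,"ry":0,"rz":0,"fingers":0.45},{"tx":0,"ty":0,"tz":0,"rx":0,"ry":0,"rz":0,"fingers":0.45}]}}

```text
t: 8.15
ee_pos: [0.6208, -0.1208, 0.1806]
tool_rot: [-0.001, 0.009, 1.0, 0.001]
force: [0.4, 0.3, 0.1]
width: 0.0472
```

```bash
python3 - <<'E'
from station import bot, viewer
import cv2,numpy as np
from h import *
s=bot.observe();print(s['t'],s['ee_pos'],s['tool_rot'],s['force'],s['width'])
for n in('wrist','top'):
    c=viewer.calibration(n)
    p,d=viewer.capture(n); np.savez(n[0]+"4.npz",p=p,d=d,**c)
    a=p[200:460,180:480] if n=='wrist' else p[135:260,225:365]
    cv2.imwrite(f"pics/{n}4.png",cv2.resize(a,(780,590)))
    print(n,proj(c,[[.621,-.1217,.092]]))
E
```

```text
8.15 [ 0.62081172 -0.12084613  0.18063042] [-7.61581667e-04  8.87461182e-03  9.99959924e-01  9.01135245e-04] [0.37026908 0.28200481 0.07880923] 0.04723639084641249
wrist [[320.14138869 247.10184163]]
top [[291.90220832 197.32320567]]
```

View pics/wrist4.png

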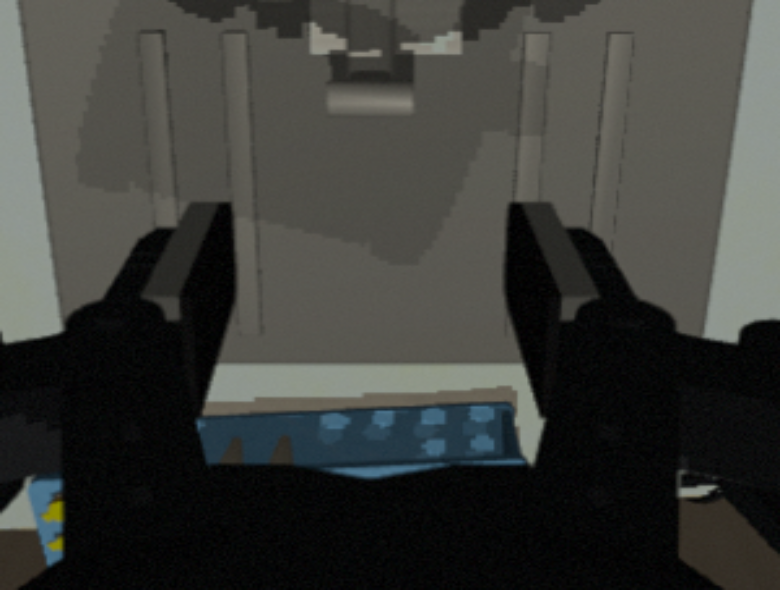

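The grip pin is at about (322,243) in the wrist image, between the jaws.

```bash
python3 - <<'E'
from h import *
c=load('w4.npz');P=depthpts(c);Z=P[...,2]
K=np.zeros_like(Z,bool);K[230:256,295:350]=1
m=K&(Z>.082)&(Z<.1);v,u=np.nonzero(m);q=P[m]
print(len(q),u.min(),u.max(),v.min(),v.max(),q.mean(0).round(4),np.percentile(q,[2,98],axis=0).round(4).tolist())
print(plane(c,[(u.min()-.5,243),(u.max()+.5,243),((u.min()+u.max())/2,v.min()),((u.min()+u.max())/2,v.max())],.088).round(4))
t=load('t4.npz');P=depthpts(t);
for n,lo,hi in (('nib',.1,.115),):
    Z=P[...,2];K=np.zeros_like(Z,bool);K[212:232,258:290]=1;m=K&(Z>lo)&(Z<hi);print(n,m.sum(),P[m].mean(0) if m.any() else '')
E
```

```text
572 305 338 235 251 [ 0.6189 -0.1207  0.0892] [[0.6142, -0.1323, 0.0846], [0.6253, -0.1091, 0.0916]]
[[ 0.619  -0.1328  0.088 ]
 [ 0.6195 -0.1086  0.088 ]
 [ 0.6133 -0.1206  0.088 ]
 [ 0.6252 -0.1208  0.088 ]]
nib 0
```

View pics/top4.png

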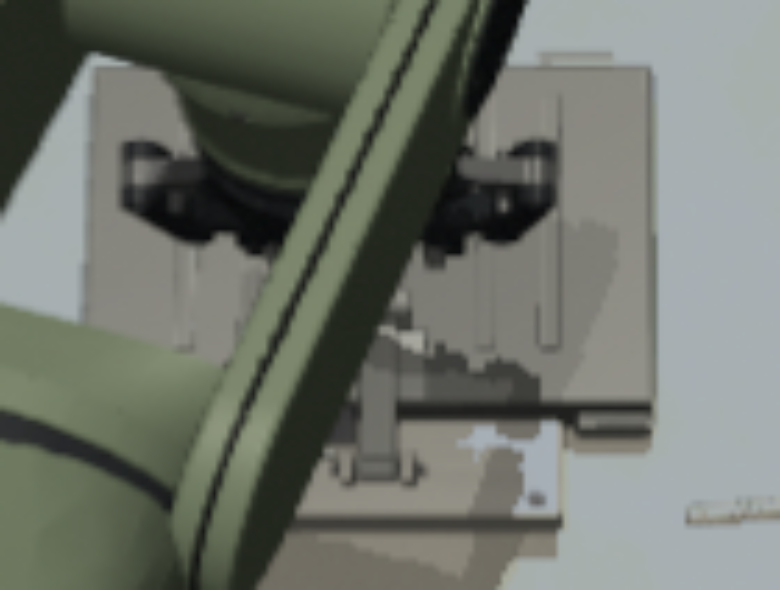

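Request:
{"name": "carry_out", "arguments": {"rows": [{"tx":1,"ty":0,"tz":15,"rx":0,"ry":0,"rz":0,"fingers":0.45},{"tx":0,"ty":0,"tz":25,"rx":0,"ry":0,"rz":0,"fingers":0.45},{"tx":0,"ty":0,"tz":25,"rx":0,"ry":0,"rz":0,"fingers":0.45},{"tx":0,"ty":0,"tz":20,"rx":0,"ry":0,"rz":0,"fingers":0.45},{"tx":0,"ty":0,"tz":12,"rx":0,"ry":0,"rz":0,"fingers":0.45},{"tx":0,"ty":0,"tz":6,"rx":0,"ry":0,"rz":0,"fingers":0.45},{"tx":0,"ty":0,"tz":0,"rx":0,"ry":0,"rz":0,"fingers":0.45},{"tx":0,"ty":0,"tz":0,"rx":0,"ry":0,"rz":0,"fingers":0.45}]}}

```text
t: 9.05
ee_pos: [0.6208, -0.1218, 0.0791]
tool_rot: [0.001, 0.009, 1.0, -0.0]
force: [0.9, 1.0, 0.9]
width: 0.0469
```

```bash
python3 - <<'E'
from station import bot, viewer
import cv2,numpy as np
s=bot.observe();print(s['t'],s['ee_pos'],s['force'],s['width'])
p,d=viewer.capture('wrist')
cv2.imwrite(f"pics/w5.png",cv2.resize(p[200:460,180:480],(780,590)))
E
```

```text
9.05 [ 0.62079072 -0.12176647  0.07913835] [0.86634758 1.0000184  0.8815589 ] 0.04689740988185678
```

View pics/w5.png

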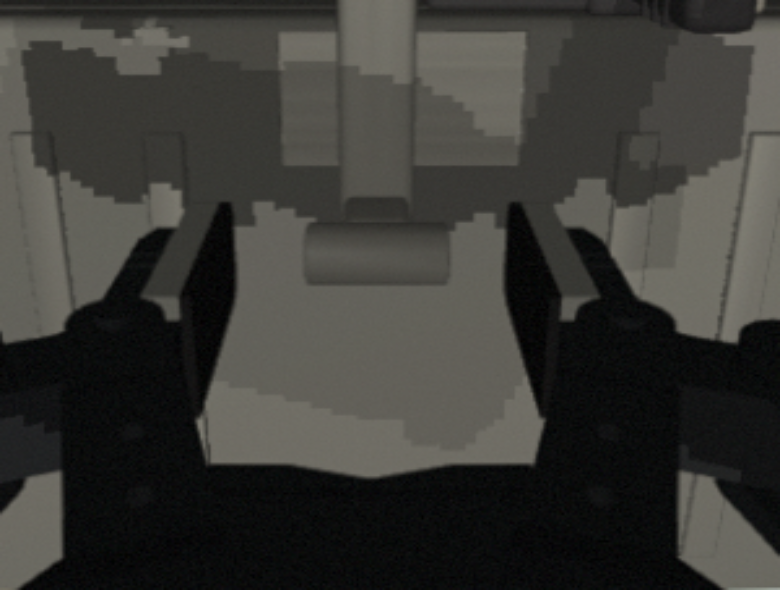

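The pin (305–448,253 in the crop) sits well between the pads, about 1 mm to the left in world terms. I'll nudge across and close.

Request:
{"name": "carry_out", "arguments": {"rows": [{"tx":0.5,"ty":0.8,"tz":1.5,"rx":0,"ry":0,"rz":0,"fingers":0.45},{"tx":0,"ty":0,"tz":0,"rx":0,"ry":0,"rz":0,"fingers":0.6},{"tx":0,"ty":0,"tz":0,"rx":0,"ry":0,"rz":0,"fingers":0.68},{"tx":0,"ty":0,"tz":0,"rx":0,"ry":0,"rz":0,"fingers":0.75},{"tx":0,"ty":0,"tz":0,"rx":0,"ry":0,"rz":0,"fingers":0.85},{"tx":0,"ty":0,"tz":0,"rx":0,"ry":0,"rz":0,"fingers":1},{"tx":0,"ty":0,"tz":0,"rx":0,"ry":0,"rz":0,"fingers":1}], "squeeze": 30}}

```text
t: 9.8
ee_pos: [0.6199, -0.1207, 0.0772]
tool_rot: [0.0, 0.009, 1.0, 0.0]
force: [-0.4, 0.3, 3.5]
width: 0.0231
```

The grip is held at 23.1 mm width. First a small trial lift, staying below 0.1 rad, while watching the force.

Request:
{"name": "carry_out", "arguments": {"rows": [{"tx":0.5,"ty":0,"tz":-1.8,"rx":0,"ry":0,"rz":0,"fingers":1},{"tx":0.6,"ty":0,"tz":-1.8,"rx":0,"ry":0,"rz":0,"fingers":1}]}}

```text
t: 10.0
ee_pos: [0.6191, -0.1207, 0.08]
tool_rot: [0.001, 0.009, 1.0, 0.0]
force: [3.4, 0.6, -2.9]
width: 0.0227
```

Request:
{"name": "carry_out", "arguments": {"rows": [{"tx":0.6,"ty":0,"tz":-1.8,"rx":0,"ry":0,"rz":0,"fingers":1},{"tx":0.6,"ty":0,"tz":-1.7,"rx":0,"ry":0,"rz":0,"fingers":1}]}}

```text
t: 10.2
ee_pos: [0.6176, -0.1207, 0.0836]
tool_rot: [0.0, 0.009, 1.0, 0.0]
force: [4.3, 0.3, -4.1]
width: 0.0231
```

Request:
{"name": "carry_out", "arguments": {"rows": [{"tx":0.7,"ty":0,"tz":-1.7,"rx":0,"ry":0,"rz":0,"fingers":1}]}}

```text
t: 10.3
ee_pos: [0.6167, -0.1206, 0.0853]
tool_rot: [0.0, 0.009, 1.0, 0.0]
force: [5.0, 1.2, -4.5]
width: 0.023
```

The force matches hinge drag alone, with no blocking. I'll continue along the arc.

Request:
{"name": "carry_out", "arguments": {"rows": [{"tx":0.9,"ty":0,"tz":-1.7,"rx":0,"ry":0,"rz":0,"fingers":1},{"tx":1.0,"ty":0,"tz":-2.3,"rx":0,"ry":0,"rz":0,"fingers":1},{"tx":1.8,"ty":0,"tz":-3.3,"rx":0,"ry":0,"rz":0,"fingers":1},{"tx":1.9,"ty":0,"tz":-3.2,"rx":0,"ry":0,"rz":0,"fingers":1}]}}

```text
t: 10.7
ee_pos: [0.6103, -0.1205, 0.0959]
tool_rot: [-0.001, 0.009, 1.0, 0.0]
force: [2.8, 1.2, -4.6]
width: 0.0231
```

Request:
{"name": "carry_out", "arguments": {"rows": [{"tx":2.1,"ty":0,"tz":-3.1,"rx":0,"ry":0,"rz":0,"fingers":1},{"tx":2.2,"ty":0,"tz":-3.0,"rx":0,"ry":0,"rz":0,"fingers":1},{"tx":2.4,"ty":0,"tz":-2.9,"rx":0,"ry":0,"rz":0,"fingers":1},{"tx":2.5,"ty":0,"tz":-2.7,"rx":0,"ry":0,"rz":0,"fingers":1}]}}

```text
t: 11.1
ee_pos: [0.601, -0.1203, 0.1075]
tool_rot: [-0.001, 0.009, 1.0, 0.0]
force: [0.7, 1.4, -7.2]
width: 0.0228
```

Request:
{"name": "carry_out", "arguments": {"rows": [{"tx":2.7,"ty":0,"tz":-2.6,"rx":0,"ry":0,"rz":0,"fingers":1},{"tx":2.8,"ty":0,"tz":-2.5,"rx":0,"ry":0,"rz":0,"fingers":1},{"tx":2.9,"ty":0,"tz":-2.3,"rx":0,"ry":0,"rz":0,"fingers":1},{"tx":3.0,"ty":0,"tz":-2.2,"rx":0,"ry":0,"rz":0,"fingers":1},{"tx":3.1,"ty":0,"tz":-2.0,"rx":0,"ry":0,"rz":0,"fingers":1},{"tx":3.2,"ty":0,"tz":-1.9,"rx":0,"ry":0,"rz":0,"fingers":1}]}}

```text
t: 11.7
ee_pos: [0.5841, -0.1201, 0.1215]
tool_rot: [0.0, 0.009, 1.0, 0.0]
force: [2.5, 2.6, -8.4]
width: 0.0229
```

Request:
{"name": "carry_out", "arguments": {"rows": [{"tx":3.3,"ty":0,"tz":-1.7,"rx":0,"ry":0,"rz":0,"fingers":1},{"tx":3.4,"ty":0,"tz":-1.5,"rx":0,"ry":0,"rz":0,"fingers":1},{"tx":3.5,"ty":0,"tz":-1.4,"rx":0,"ry":0,"rz":0,"fingers":1},{"tx":3.5,"ty":0,"tz":-1.2,"rx":0,"ry":0,"rz":0,"fingers":1}]}}

```text
t: 12.1
ee_pos: [0.5711, -0.1199, 0.1279]
tool_rot: [0.001, 0.009, 1.0, -0.0]
force: [3.8, 2.7, -4.9]
width: 0.0227
```

Request:
{"name": "carry_out", "arguments": {"rows": [{"tx":3.6,"ty":-0.1,"tz":-1.0,"rx":0,"ry":0,"rz":0,"fingers":1},{"tx":3.6,"ty":-0.1,"tz":-0.8,"rx":0,"ry":0,"rz":0,"fingers":1},{"tx":3.7,"ty":-0.1,"tz":-0.7,"rx":0,"ry":0,"rz":0,"fingers":1},{"tx":3.7,"ty":-0.1,"tz":-0.4,"rx":0,"ry":0,"rz":0,"fingers":1},{"tx":3.7,"ty":0,"tz":-0.3,"rx":0,"ry":0,"rz":0,"fingers":1},{"tx":3.7,"ty":0,"tz":-0.1,"rx":0,"ry":0,"rz":0,"fingers":1}]}}

```text
t: 12.7
ee_pos: [0.5507, -0.1196, 0.1326]
tool_rot: [0.003, 0.009, 1.0, 0.0]
force: [5.2, 5.1, -1.3]
width: 0.0227
```

Request:
{"name": "carry_out", "arguments": {"rows": [{"tx":3.7,"ty":0,"tz":0.1,"rx":0,"ry":0,"rz":0,"fingers":1},{"tx":3.7,"ty":0,"tz":0.3,"rx":0,"ry":0,"rz":0,"fingers":1},{"tx":3.7,"ty":0,"tz":0.5,"rx":0,"ry":0,"rz":0,"fingers":1},{"tx":3.7,"ty":0,"tz":0.6,"rx":0,"ry":0,"rz":0,"fingers":1}]}}

```text
t: 13.1
ee_pos: [0.5371, -0.1194, 0.1326]
tool_rot: [0.004, 0.009, 1.0, -0.0]
force: [5.6, 4.6, 2.8]
width: 0.0226
```

Request:
{"name": "carry_out", "arguments": {"rows": [{"tx":3.6,"ty":0,"tz":0.8,"rx":0,"ry":0,"rz":0,"fingers":1},{"tx":3.6,"ty":0,"tz":1.0,"rx":0,"ry":0,"rz":0,"fingers":1},{"tx":3.5,"ty":0,"tz":1.2,"rx":0,"ry":0,"rz":0,"fingers":1},{"tx":3.5,"ty":0,"tz":1.4,"rx":0,"ry":0,"rz":0,"fingers":1}]}}

```text
t: 13.5
ee_pos: [0.5237, -0.1192, 0.13]
tool_rot: [0.005, 0.009, 1.0, -0.0]
force: [2.8, 6.8, 13.7]
width: 0.0218
```

The upward force is growing because my arc runs slightly too low. I'll ease off a little and continue.

Request:
{"name": "carry_out", "arguments": {"rows": [{"tx":3.4,"ty":-0.4,"tz":-0.5,"rx":0,"ry":0,"rz":0,"fingers":1},{"tx":3.4,"ty":-0.2,"tz":0.8,"rx":0,"ry":0,"rz":0,"fingers":1}]}}

```text
t: 13.7
ee_pos: [0.5156, -0.1191, 0.1279]
tool_rot: [0.004, 0.009, 1.0, 0.0]
force: [3.4, 7.7, 3.8]
width: 0.0217
```

Request:
{"name": "carry_out", "arguments": {"rows": [{"tx":3.2,"ty":-0.2,"tz":1.2,"rx":0,"ry":0,"rz":0,"fingers":1},{"tx":3.2,"ty":-0.2,"tz":1.5,"rx":0,"ry":0,"rz":0,"fingers":1}]}}

```text
t: 13.9
ee_pos: [0.5088, -0.119, 0.1252]
tool_rot: [0.003, 0.009, 1.0, 0.001]
force: [3.0, 9.3, 6.9]
width: 0.0219
```

Request:
{"name": "carry_out", "arguments": {"rows": [{"tx":2.5,"ty":-0.8,"tz":1.2,"rx":0,"ry":0,"rz":0,"fingers":1},{"tx":0,"ty":-0.8,"tz":0,"rx":0,"ry":0,"rz":0,"fingers":1}]}}

```text
t: 14.1
ee_pos: [0.505, -0.1192, 0.1232]
tool_rot: [0.002, 0.009, 1.0, 0.002]
force: [1.0, 13.2, 5.6]
width: 0.0219
```

```bash
python3 - <<'E'
from station import bot, viewer
import cv2,numpy as np
s=bot.observe();print(s['t'],s['ee_pos'],s['force'],s['width'],s['wrist_torque'])
p,d=viewer.capture('wrist');cv2.imwrite(f"pics/w6.png",cv2.resize(p[200:460,180:480],(780,590)))
p,d=viewer.capture('scene');cv2.imwrite(f"pics/s6.png",cv2.resize(p[165:305,205:385],(780,600)))
E
```

```text
14.1 [ 0.50497767 -0.11919798  0.12323312] [ 1.04111054 13.16938695  5.55207183] 0.021887802394201326 [ 2.07997161 -0.2627691   0.24007438]
```

View pics/w6.png

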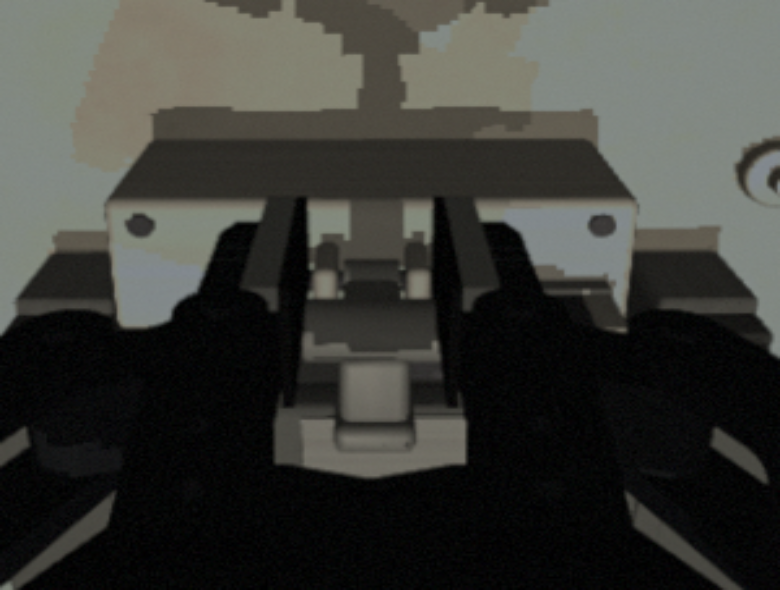

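View pics/s6.png

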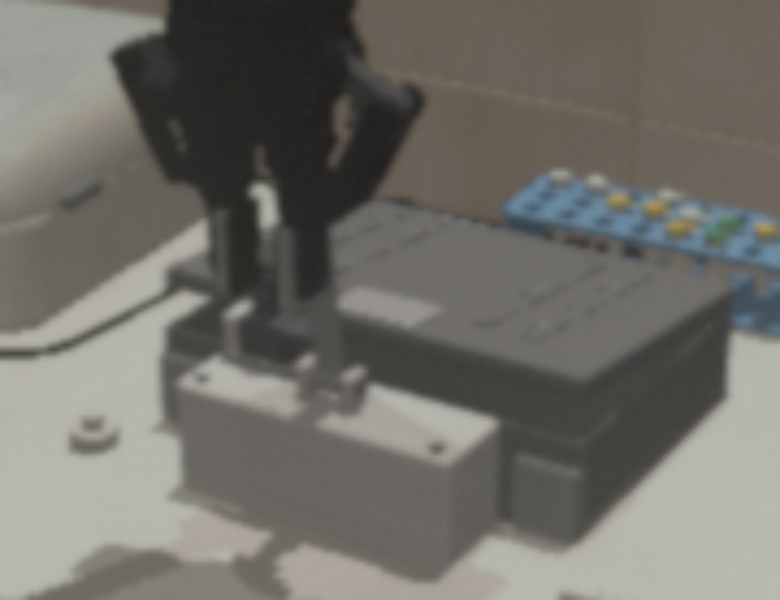

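The lid is ajar and the lever leans back past upright. I had corrected y in the wrong direction, so I'll undo that before releasing.

Request:
{"name": "carry_out", "arguments": {"rows": [{"tx":0,"ty":1.5,"tz":0,"rx":0,"ry":0,"rz":0,"fingers":1},{"tx":0,"ty":1.5,"tz":-0.4,"rx":0,"ry":0,"rz":0,"fingers":1},{"tx":0,"ty":0,"tz":0,"rx":0,"ry":0,"rz":0,"fingers":1}]}}

```text
t: 14.5
ee_pos: [0.5049, -0.1188, 0.1231]
tool_rot: [0.001, 0.009, 1.0, -0.0]
force: [-0.1, 4.0, 7.6]
width: 0.0217
```

Request:
{"name": "carry_out", "arguments": {"rows": [{"tx":0,"ty":0.8,"tz":-0.6,"rx":0,"ry":0,"rz":0,"fingers":1},{"tx":0,"ty":0,"tz":0,"rx":0,"ry":0,"rz":0,"fingers":0.65},{"tx":0,"ty":0,"tz":0,"rx":0,"ry":0,"rz":0,"fingers":0.5},{"tx":0,"ty":0,"tz":0,"rx":0,"ry":0,"rz":0,"fingers":0.45},{"tx":0,"ty":0,"tz":0,"rx":0,"ry":0,"rz":0,"fingers":0.45}]}}

```text
t: 15.0
ee_pos: [0.5033, -0.1182, 0.1208]
tool_rot: [-0.001, 0.009, 1.0, -0.0]
force: [-0.0, -0.6, 0.0]
width: 0.047
```

Request:
{"name": "carry_out", "arguments": {"rows": [{"tx":0,"ty":0,"tz":-8,"rx":0,"ry":0,"rz":0,"fingers":0.45},{"tx":0,"ty":0,"tz":-20,"rx":0,"ry":0,"rz":0,"fingers":0.45},{"tx":0,"ty":0,"tz":-30,"rx":0,"ry":0,"rz":0,"fingers":0.45},{"tx":0,"ty":0,"tz":-40,"rx":0,"ry":0,"rz":0,"fingers":0.45},{"tx":20,"ty":0,"tz":-20,"rx":0,"ry":0,"rz":0,"fingers":0.45},{"tx":30,"ty":0,"tz":0,"rx":0,"ry":0,"rz":0,"fingers":0.45},{"tx":30,"ty":0,"tz":0,"rx":0,"ry":0,"rz":0,"fingers":0.45},{"tx":0,"ty":0,"tz":0,"rx":0,"ry":0,"rz":0,"fingers":0.45}]}}

```text
t: 15.8
ee_pos: [0.421, -0.116, 0.2394]
tool_rot: [-0.001, 0.009, 1.0, 0.0]
force: [0.7, 0.4, 0.2]
width: 0.0469
```

```bash
python3 - <<'E'
from station import bot, viewer
import cv2,numpy as np
s=bot.observe();print(s['t'],s['ee_pos'],s['force'],s['width'])
for n,k in(('wrist','w'),('scene','s'),('top','t')):
    c=viewer.calibration(n);p,d=viewer.capture(n);np.savez(k+"7.npz",p=p,d=d,**c);cv2.imwrite(f"pics/{k}7.png",p)
    if n=='scene': cv2.imwrite("pics/s7z.png",cv2.resize(p[165:305,205:385],(780,600)))
E
```

```text
15.8 [ 0.42099599 -0.11598667  0.23938577] [0.69795509 0.38055927 0.17434886] 0.04688450740890343
```

View pics/w7.png

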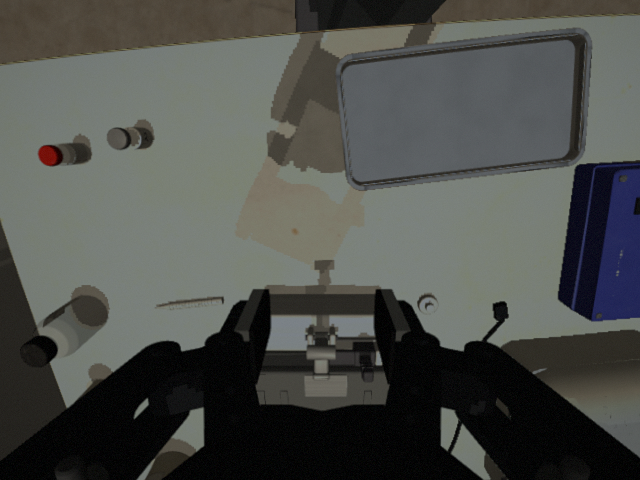

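View pics/s7z.png

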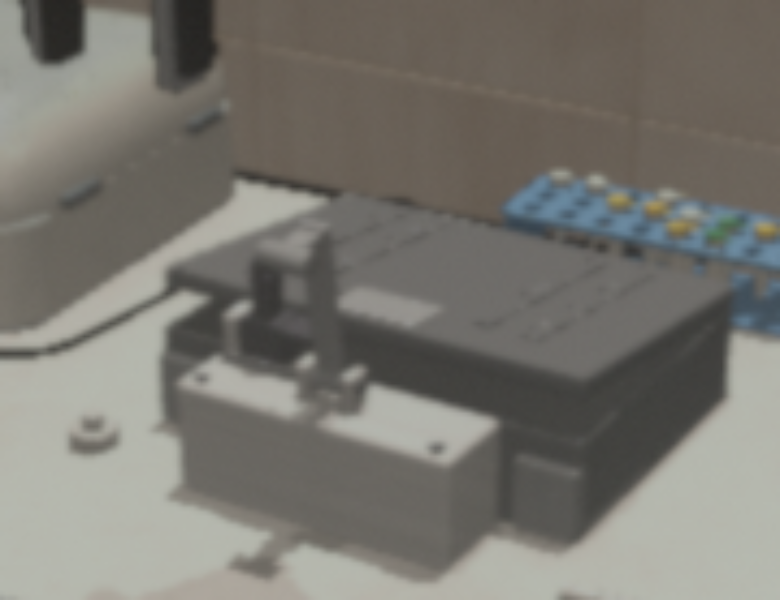

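View pics/t7.png

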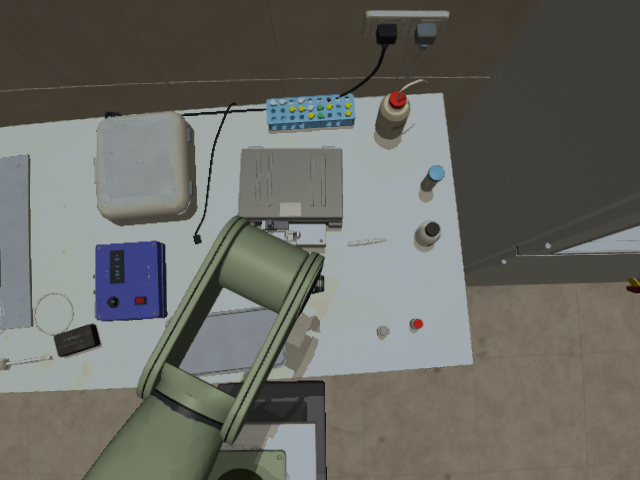

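The lever stands past upright, the lid is ajar, and the bystanders are where they were. I'll check the numbers.

```bash
python3 - <<'E'
from h import *
t=load('t7.npz');P=depthpts(t);t0=load('top0.npz')
print('lid front',P[214:218,245:260].reshape(-1,3).mean(0),'back',P[152:156,245:335].reshape(-1,3).mean(0))
w=load('w7.npz');P=depthpts(w);Z=P[...,2]
m=(P[...,0]>.47)&(P[...,0]<.6)&(P[...,1]>-.145)&(P[...,1]<-.095)&(Z>.115)&(Z<.15);m[:250]=0
print('grip/lever top w',m.sum(),P[m].mean(0) if m.any() else '')
K=np.zeros_like(Z,bool);K[335:390,345:390]=1
m=K&(Z>.1)&(Z<.113)&(P[...,1]<-.06);v,u=np.nonzero(m);print('nib',m.sum(),P[m].mean(0))
s=load('s7.npz');P=depthpts(s);Z=P[...,2]
m=(P[...,0]>.47)&(P[...,0]<.6)&(P[...,1]>-.145)&(P[...,1]<-.095)&(Z>.115)&(Z<.15);print('scene grip',m.sum(),P[m].mean(0).round(4),P[m].min(0),P[m].max(0))
# bystanders diff
d=cv2.absdiff(t['p'],t0['p']).max(2)
for n,(u,v) in dict(bottle=(429,233),tube=(433,177),v1=(383,331),v2=(417,324),rod=(367,242),knob=(236,242)).items(): print(n,(d[v-14:v+14,u-18:u+18]>40).sum())
E
```

```text
lid front [ 0.58645537 -0.03715865  0.08003034] back [ 0.72603104 -0.11524523  0.0633152 ]
grip/lever top w 757 [ 0.52323698 -0.11894039  0.13799415]
nib 141 [ 0.56484279 -0.07489535  0.10498672]
scene grip 192 [ 0.5249 -0.1201  0.135 ] [ 0.50961989 -0.13070235  0.11546999] [ 0.54219754 -0.10402731  0.14486226]
bottle 0
tube 1
v1 0
v2 1
rod 0
knob 920
```

```bash
python3 - <<'E'
from h import *
for f in('w7','s7'):
    w=load(f+'.npz');P=depthpts(w);Z=P[...,2]
    B=(P[...,0]>.47)&(P[...,0]<.6)&(Z>.07)&(Z<.16)
    if f=='w7': B[:250]=0
    m=B&(P[...,1]>-.133)&(P[...,1]<-.107)
    # grip ends: |y+.1195|>8mm, z>.1
    e=m&(abs(P[...,1]+.1195)>.0085)&(Z>.105)&(Z<.15)
    print(f,'pin ends',e.sum(),np.median(P[e],0).round(4),np.percentile(P[e],[5,95],axis=0).round(4).tolist())
    b=m&(abs(P[...,1]+.1195)<.006)&(Z>.075)
    for z in np.arange(.075,.15,.01):
        q=P[b&(abs(Z-z)<.005)]; print(round(z,3),len(q),q[:,0].mean().round(4) if len(q) else '', end=' | ')
    print()
# knob in scene
s0=load('scene0.npz')['p'];s7=load('s7.npz')['p'];d=cv2.absdiff(s0,s7).max(2);print('knob scene diff',(d[255:278,215:240]>35).sum())
a=load('w7.npz')['p'][245:410,245:405];cv2.imwrite('pics/w7z.png',cv2.resize(a,None,fx=3.6,fy=3.6,interpolation=2))
E
```

```text
w7 pin ends 123 [ 0.5151 -0.1108  0.1378] [[0.5125, -0.1305, 0.1319], [0.5213, -0.1076, 0.1394]]
0.075 95 0.5818 | 0.085 35 0.5461 | 0.095 0  | 0.105 0  | 0.115 0  | 0.125 0  | 0.135 361 0.5216 | 0.145 144 0.5351 | 
s7 pin ends 30 [ 0.5158 -0.1285  0.1374] [[0.5113, -0.1302, 0.1304], [0.5303, -0.108, 0.141]]
0.075 30 0.5682 | 0.085 52 0.5619 | 0.095 30 0.5416 | 0.105 28 0.5405 | 0.115 29 0.5391 | 0.125 20 0.5372 | 0.135 53 0.5225 | 0.145 45 0.5289 | 
knob scene diff 0
```

View pics/w7z.png

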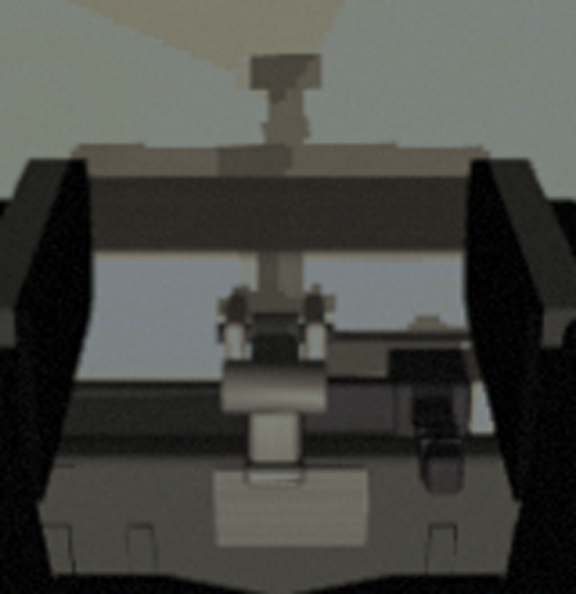

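All checks pass except that the lever sits at about 1.74 rad, since the pin slipped a little in the pads. To be clearly past upright, I'll nudge it further from behind with closed fingers.

Request:
{"name": "carry_out", "arguments": {"rows": [{"tx":-20,"ty":0,"tz":0,"rx":0,"ry":0,"rz":0,"fingers":1},{"tx":-35,"ty":0,"tz":0,"rx":0,"ry":0,"rz":0,"fingers":1},{"tx":-40,"ty":0,"tz":0,"rx":0,"ry":0,"rz":0,"fingers":1},{"tx":-35,"ty":0,"tz":0,"rx":0,"ry":0,"rz":0,"fingers":1},{"tx":-16,"ty":0,"tz":10,"rx":0,"ry":0,"rz":0,"fingers":1},{"tx":0,"ty":0,"tz":30,"rx":0,"ry":0,"rz":0,"fingers":1},{"tx":0,"ty":0,"tz":30,"rx":0,"ry":0,"rz":0,"fingers":1},{"tx":0,"ty":0,"tz":30,"rx":0,"ry":0,"rz":0,"fingers":1},{"tx":0,"ty":0,"tz":12,"rx":0,"ry":0,"rz":0,"fingers":1},{"tx":0,"ty":0,"tz":0,"rx":0,"ry":0,"rz":0,"fingers":1}]}}

```text
t: 16.95
ee_pos: [0.5687, -0.1184, 0.1247]
tool_rot: [-0.002, 0.009, 1.0, 0.001]
force: [-0.8, -0.4, 0.3]
width: -0.0002
```

Request:
{"name": "carry_out", "arguments": {"rows": [{"tx":3,"ty":0,"tz":0,"rx":0,"ry":0,"rz":0,"fingers":1},{"tx":3,"ty":0,"tz":0,"rx":0,"ry":0,"rz":0,"fingers":1},{"tx":2,"ty":0,"tz":0,"rx":0,"ry":0,"rz":0,"fingers":1}]}}

```text
t: 17.25
ee_pos: [0.5627, -0.1194, 0.1292]
tool_rot: [0.002, 0.009, 1.0, -0.001]
force: [-0.5, 0.5, 0.7]
width: 0.0001
```

Request:
{"name": "carry_out", "arguments": {"rows": [{"tx":2,"ty":0,"tz":0,"rx":0,"ry":0,"rz":0,"fingers":1},{"tx":2,"ty":0,"tz":0,"rx":0,"ry":0,"rz":0,"fingers":1}]}}

```text
t: 17.45
ee_pos: [0.558, -0.1191, 0.1281]
tool_rot: [0.001, 0.009, 1.0, -0.0]
force: [0.1, -0.5, -0.3]
width: 0.0001
```

Request:
{"name": "carry_out", "arguments": {"rows": [{"tx":2,"ty":0,"tz":0,"rx":0,"ry":0,"rz":0,"fingers":1},{"tx":2,"ty":0,"tz":0,"rx":0,"ry":0,"rz":0,"fingers":1}]}}

```text
t: 17.65
ee_pos: [0.5539, -0.1188, 0.1275]
tool_rot: [0.0, 0.009, 1.0, -0.0]
force: [3.5, 0.1, -0.5]
width: 0.0
```

Request:
{"name": "carry_out", "arguments": {"rows": [{"tx":2,"ty":0,"tz":0,"rx":0,"ry":0,"rz":0,"fingers":1},{"tx":2,"ty":0,"tz":0,"rx":0,"ry":0,"rz":0,"fingers":1}]}}

```text
t: 17.85
ee_pos: [0.5508, -0.1189, 0.1275]
tool_rot: [0.001, 0.009, 1.0, -0.0]
force: [3.8, -0.3, -2.2]
width: 0.0001
```

Request:
{"name": "carry_out", "arguments": {"rows": [{"tx":2,"ty":0,"tz":0,"rx":0,"ry":0,"rz":0,"fingers":1},{"tx":1.5,"ty":0,"tz":0,"rx":0,"ry":0,"rz":0,"fingers":1}]}}

```text
t: 18.05
ee_pos: [0.5466, -0.1188, 0.1274]
tool_rot: [0.0, 0.009, 1.0, -0.0]
force: [4.3, -0.0, -1.3]
width: -0.0002
```

Request:
{"name": "carry_out", "arguments": {"rows": [{"tx":2,"ty":0,"tz":0,"rx":0,"ry":0,"rz":0,"fingers":1},{"tx":1.5,"ty":0,"tz":0,"rx":0,"ry":0,"rz":0,"fingers":1},{"tx":0,"ty":0,"tz":0,"rx":0,"ry":0,"rz":0,"fingers":1}]}}

```text
t: 18.35
ee_pos: [0.5426, -0.1187, 0.1274]
tool_rot: [-0.0, 0.009, 1.0, -0.0]
force: [3.6, -0.6, -1.4]
width: 0.0
```

Request:
{"name": "carry_out", "arguments": {"rows": [{"tx":-3,"ty":0,"tz":0,"rx":0,"ry":0,"rz":0,"fingers":1},{"tx":-5,"ty":0,"tz":0,"rx":0,"ry":0,"rz":0,"fingers":1},{"tx":-2,"ty":0,"tz":-25,"rx":0,"ry":0,"rz":0,"fingers":1},{"tx":0,"ty":0,"tz":-40,"rx":0,"ry":0,"rz":0,"fingers":1},{"tx":0,"ty":0,"tz":-40,"rx":0,"ry":0,"rz":0,"fingers":1},{"tx":30,"ty":0,"tz":-10,"rx":0,"ry":0,"rz":0,"fingers":1},{"tx":40,"ty":0,"tz":0,"rx":0,"ry":0,"rz":0,"fingers":1},{"tx":40,"ty":0,"tz":0,"rx":0,"ry":0,"rz":0,"fingers":0.45},{"tx":20,"ty":0,"tz":0,"rx":0,"ry":0,"rz":0,"fingers":0.45},{"tx":0,"ty":0,"tz":0,"rx":0,"ry":0,"rz":0,"fingers":0.45}]}}

```text
t: 19.35
ee_pos: [0.4203, -0.116, 0.242]
tool_rot: [-0.001, 0.01, 1.0, 0.0]
force: [-0.8, -0.1, -0.1]
width: 0.0432
```

```bash
python3 - <<'E'
from station import bot, viewer
from h import *
s=bot.observe();print(s['t'],s['ee_pos'],s['force'])
for n,k in(('wrist','w'),('scene','s')):
    c=viewer.calibration(n);p,d=viewer.capture(n);c=dict(c,p=p,d=d)
    P=depthpts(c);Z=P[...,2]
    B=(P[...,0]>.47)&(P[...,0]<.6)
    if n=='wrist': B[:250]=0
    e=B&(abs(P[...,1]+.1195)<.013)&(abs(P[...,1]+.1195)>.0085)&(Z>.105)&(Z<.15)
    print(n,'pin',e.sum(),np.median(P[e],0).round(4))
    if n=='wrist':
        m=np.zeros_like(B);m[330:410,330:400]=1;m&=B&(Z>.1)&(Z<.113)&(P[...,1]>-.09)&(P[...,1]<-.06);print('nib',m.sum(),P[m].mean(0))
        cv2.imwrite('pics/w8.png',p)
    else:
        cv2.imwrite("pics/s8.png",cv2.resize(p[165:305,205:385],(780,600)))
        d0=cv2.absdiff(load('scene0.npz')['p'],p).max(2);print('knob',(d0[255:278,215:240]>35).sum(),'right side',(d0[240:400,380:500]>35).sum(),(d0[340:400,300:380]>35).sum(),(d0[300:318,330:380]>35).sum())
E
```

```text
19.35 [ 0.42029171 -0.11598528  0.24196114] [-0.78701941 -0.14631931 -0.06647003]
wrist pin 116 [ 0.5049 -0.1104  0.1317]
nib 143 [ 0.56482228 -0.07499724  0.10481063]
scene pin 35 [ 0.5043 -0.128   0.1308]
knob 0 right side 0 0 0
```

View pics/s8.png

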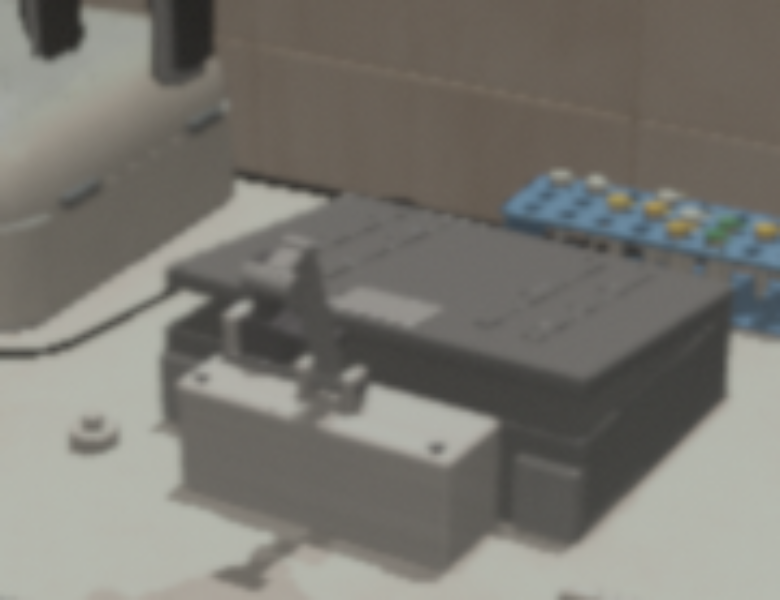

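The lever now leans clearly past upright, at about 1.9 rad. The tab is still home, the lid is ajar, and the bystanders haven't moved.

```bash
python3 -c "
from station import bot
print(bot.finish_job())"
```

```text
the job is handed in; nothing more can be done
None
```

The case is unlatched and the job is handed in, after about 19.5 s of robot time. `finish_job` reports no verdict, so what follows is from my own checks.

- **Tab:** I pushed it with closed fingers until it stopped advancing against the post, at a contact force of about 6.6 N (limit 20 N). It travelled about 13.5 mm from contact. At the end the nib was still in that home position.
- **Lever:** I gripped it by the pin and lifted it. The first lift took only the hinge's drag, with no sign of the tab blocking it. The pin slipped in the pads, so on release the lever measured only about 1.74 rad. I nudged it from behind with about 4 N, and my last check put it at roughly 1.9 rad, staying there untouched.
- **Lid:** it came ajar to about 0.12 rad, measured after the first release. After the nudge I confirmed it only by eye in the picture.
- **Surroundings:** the before-and-after scene pictures show no change at the bottle, tube, vials, rod or knob. In the top view the arm hid the knob, so that view could not confirm it.

**One slip:** near the end of the swing I corrected sideways in the wrong direction, which briefly loaded the lever with about 13 N sideways. I undid it before letting go. The upward force on the tool also reached about 14 N for a moment during the swing. The tab was already clear of the lever both times.

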